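Fit a cart wheel on its stub axle and lock it with a hairpin clip

TASK

Put the red cart wheel on the upright stub axle, right down on its collar with the long end of the hub up, and let go of it. Then secure it with the orange-gripped hairpin clip: feel for the cross-hole near the axle's end, push the straight leg through it until the bowed leg springs open over the shank and snaps shut round it, and leave it there. Push gently, with no more than about 20 N on the clip, and leave the pliers, the screwdriver, the black tape and the tape measure where they lie.

Things in the scene. Friction and masses are not known exactly. Their poses are not given: they have to be found in the camera images.
- axle_plate: Stub axle standing upright on a fixed plywood board 180 x 140 x 18 mm. Origin: centre of the board's underside, on the axle's axis; z up, x along the board's long side. On the board lie a grey flange 100 x 100 x 8 mm and a grey collar, 36 mm diameter, whose flat top is 40 mm above the origin. Out of it stands a steel axle, 18 mm diameter, end bevelled 3 mm.
- axle_foot (a point): Point on the axle's axis at the collar's flat top (40 mm above the plate's origin), where the wheel's underside comes to rest; axes as the plate's.
- hub_face (a point): Point of the plate on the axle's axis, 52 mm above axle_foot: level of the hub's upper face once the wheel is home. The axle's cross-hole (6 mm bore along the plate's x axis, open both sides, its axis 9 mm below the axle's end face) lies 6 to 26 mm above it: the axle is clamped at whatever height it was last set, not reported, so feel for it. It holds against 60 N.
- wheel: Loose cart wheel, 0.3 to 0.5 kg, lying flat: black tyre 120 mm diameter, 34 mm thick, red hub tube 34 mm outer diameter, 52 mm long, standing 18 mm out of the tyre's upper face; bore 20 mm. Round the hub a recess 9 mm deep down to the spokes, out to 43 mm radius. Origin: centre of the underside (flush with tyre); z along the bore towards the long end of the hub.
- clip: Loose hairpin clip of 4 mm steel wire, 30 g, lying flat, 120 mm long, an orange grip 40 (x) x 14 (y) x 18 (z) mm moulded on its eye. Origin: centre of the grip's underside; x from grip to leg tips, z up. The wires lie in one plane 9 mm above the origin: the straight leg on y = 0, the sprung bowed leg on the -y side.
- clip_seat (a point): Point on the straight leg's axis, 70 mm ahead of the clip's origin and 9 mm above it: centre of the shank that the bow hugs. Home, it lies on the axle's axis at the height of the hole. The clip goes in along its x axis; nothing rigid stops it at home, pushed past home the bow resists again.
- clip_tip (a point): The straight leg's end, cut off blunt (edge bevelled to 2.8 mm diameter), 100 mm ahead of the clip's origin and 9 mm above it. It enters the hole before the bow meets the shank.
- clip_bow (a joint): Opening angle of the bowed leg, rad: 0 at rest, about 0.08 as its narrow throat passes the shank, under 0.04 when it hugs the shank. The bow meets the shank about 20 mm before home, resists with 4 to 12 N (most 13 to 18 mm before home) and from 5 mm before home pulls itself in and snaps shut.
- pliers_red: Bystander: red-handled pliers, 148 mm long, lying flat.
- black_tape: Bystander: roll of black tape, 55 mm diameter, 19 mm high, lying flat.
- tape_measure: Bystander: yellow tape measure, 38 x 75 x 62 mm, standing.
- screwdriver: Bystander: screwdriver with a dark blue-grey handle, 149 mm long, lying flat.

How it is judged:
By the outcome, as a careful person would: the job done as asked, in the order asked, and still so for the second after the job is handed in, with the robot touching nothing.
It also fails if it takes over 72 s, if anything falls off the work surface, if the arm or the gripper's body presses on something with over 40 N, if the wrist force passes 120 N, or if a joint passes its speed limit or range.

ROBOT

A 6-joint arm with a two-finger parallel gripper is mounted at the origin on a cart in front of the work surface, level with it; the furniture and walls round the work are solid. World frame = base frame: x ahead of the robot, y to its left, z up, the work surface at z = 0. Lengths are in m, angles in rad, forces in N, time in s.
With the tool pointing down it reaches from about 0.3 to 0.875 m from the base axis. Payload 6.4 kg.
Tool frame: the origin (TCP) lies midway between the tips of the shut fingers; the grasp point (between the pads) lies 19 mm behind it (grasp_offset is the distance from the TCP to the grasp point, in m); z points along the fingers, y is the line along which they close (so a half turn about z gives the same grasp; the last joint's range is limited). The gripper opens to 85 mm and grips with 20 to 120 N. Pads are 22 mm wide; open, the fingers measure 114 mm over their backs; the gripper's body (76 mm by 85 mm) begins 54 mm behind the grasp point. The pads swing forward as they close: fully open they stand 13 mm farther back than shut.
Start: joints at [-0.206, 0.181, 1.607, -0, 1.354, -0.206], TCP at [0.575, 0, 0.231] pointing down, gripper open.
Joint ranges: [-2.99, 2.99], [-0.89, 2.07], [0.3, 2.58], [-1.14, 4.28], [0, 2.63], [-3.12, 3.12]. Speed limits (rad/s): [2.57, 2.57, 3.01, 3.14, 3.14, 3.14].

INTERFACE

Orientations are given as a unit quaternion [w, x, y, z].
In Python, from bench import * gives the robot as it stands. The module is installed in compiled form; this text tells all that it offers.
- The arm moves only by the tool servo_tool, never from a script. Its argument "commands" is text: rows parted by semicolons, each of 7 numbers parted by spaces: the turn, a rotation vector about the tool's x, y, z in rad, then the shift along the tool's x, y, z in mm, then the opening, from 0 (shut) to 1 (fully open). In form: wx wy wz dx dy dz claw; .... A call has 1 to 5 rows; each row shifts and turns the commanded pose from where the row before left it, along the tool's axes as they then stand; what a row does not reach is not made up. A row lasts 1/8 s, in which the tool goes at most 62.5 mm and 10.7 degrees, less where a joint would pass 70% of its speed; a pose out of reach is approached as far as the arm can. A call with a gripper value outside its range is refused whole. The fingers move at their own pace and stop on an object; the grip force is fixed at half the most. Time passes only in rows, so rows that do not move let the fingers close. It gives the time, the measured TCP pose, the force, the opening and the grip force at its end, in the units of the state.
- get_obs(): the state, without advancing time (a new reading comes with each control period).
- camera(name): name is "scene" or "side" or "wrist"; returns the picture (384x512x3 uint8, blue, green, red); there is no depth.
- calibration(name): a dict with "fx", "fy", "cx", "cy" (pixels), "R" (3x3) and "t" (3): a world point X has camera coordinates R X + t. Camera axes: x right, y down, z forward; pixel columns grow to the right and rows downward; lengths in m; the calibration is good to about 2 mm. The wrist camera is an equidistant fisheye: a pixel r from the principal point sees the ray r / f radians off the axis. A picture is of the moment at which its call begins: read the wrist's pose just before it. calibration takes no time and is no camera call; for the wrist camera it gives the pose at the moment of the call.
- hand_in(): hands the job in; it is judged then, once.
The state is a dict: "time_s": time; "q": joint angles; "dq": joint speeds; "joint_efforts": joint torques, N m; "eef_pos": TCP position; "eef_rot": TCP orientation; "wrist_force": force on the tool from outside, world axes, zero at the start; "torque": the same for the moment, N m; "opening": opening from 0.0 (shut) to 1.0 (fully open); "grasp_force": force on a finger pad.
Only numpy, scipy, OpenCV 4.12 (cv2) and the standard library are available. Lean on these libraries where they do the work, as an engineer would, in place of code of your own. Each camera call takes 0.05 s, during which the arm holds its last target. There are 200 camera calls.

## Working session

There is one attempt and no reset: what is moved stays moved. The work goes in short steps, Python scripts to look and compute and a tool call to move; the robot and the scene stay as the last step left them, time stands still between calls to the robot, and variables do not carry over. Pictures are saved under pics/ and viewed, at most 10 in all, crops included, and the job is handed in when it is done.

Besides the shell and the picture viewer there is one more tool, called after ">>>" by a JSON object that holds its "api" and its "payload". servo_tool: Moves the arm, as the interface text tells. Its arguments: {"type":"object","properties":{"commands":{"type":"string"}},"required":["commands"]}

```bash
mkdir -p pics; cat > h.py <<'E'
import numpy as np, cv2, os
from bench import *
def ray(cal,u,v,name):
    x=(u-cal["cx"])/cal["fx"]; y=(v-cal["cy"])/cal["fy"]
    if name=="wrist":
        r=np.hypot(x,y); s=np.sin(r)/r if r>1e-9 else 1
        d=np.array([x*s,y*s,np.cos(r)])
    else: d=np.array([x,y,1.])
    R=np.array(cal["R"]);t=np.array(cal["t"])
    return -R.T@t, R.T@d
def hit(cal,u,v,name,z):
    o,d=ray(cal,u,v,name); return o+d*(z-o[2])/d[2]
def proj(cal,X,name):
    p=np.array(cal["R"])@np.array(X)+np.array(cal["t"])
    if name=="wrist":
        th=np.arctan2(np.hypot(p[0],p[1]),p[2]);k=th/np.hypot(p[0],p[1])
        return np.array([cal["cx"]+cal["fx"]*p[0]*k,cal["cy"]+cal["fy"]*p[1]*k])
    return np.array([cal["cx"]+cal["fx"]*p[0]/p[2],cal["cy"]+cal["fy"]*p[1]/p[2]])
E
python3 - <<'E'
from h import *
ims=[]
for n in ["scene","side","wrist"]:
    c=calibration(n); im=camera(n); cv2.imwrite(f"pics/0{n}.png",im)
    o,d=ray(c,c["cx"],c["cy"],n); print(n,c["fx"],c["cx"],c["cy"],o.round(3),d.round(3)); ims.append(im)
cv2.imwrite("pics/a.png",cv2.resize(np.hstack(ims[:2]),(800,300)))
print(get_obs())
E
```

```text
scene 364.61515929952253 252.25069727950185 194.72009548788674 [-0.137 -0.407  0.814] [ 0.615  0.416 -0.67 ]
side 366.9745734816934 257.4470263559124 192.48912974502122 [0.45  0.914 0.72 ] [ 0.07  -0.8   -0.596]
wrist 297.3186396354542 248.50915106010999 195.22792059124316 [0.574 0.084 0.372] [-0.002 -0.326 -0.946]
{'time_s': 0.15, 'q': array([-2.06290808e-01,  1.81396575e-01,  1.60777010e+00, -1.64483423e-05,
        1.35377883e+00, -2.06297834e-01]), 'dq': array([-0.00135298, -0.00123444, -0.00245127,  0.00092295,  0.00077105,
        0.00050261]), 'joint_efforts': array([ 1.94259010e-03, -4.45260644e+01, -3.51692533e+01, -1.26067753e-04,
        5.82284134e-03,  2.14055274e-05]), 'eef_pos': array([5.74584361e-01, 1.04537362e-04, 2.30580343e-01]), 'eef_rot': array([-5.61740068e-04,  7.07102879e-01,  7.07110360e-01, -3.76909697e-04]), 'wrist_force': array([-0.33634847,  0.34708757,  0.11139335]), 'torque': array([-0.03606031, -0.03511872,  0.01351714]), 'grasp_force': 0.0, 'opening': 0.9993277714942542}
```

View pics/0scene.png

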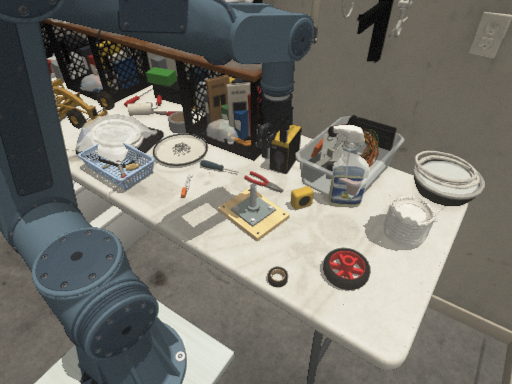

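View pics/0side.png

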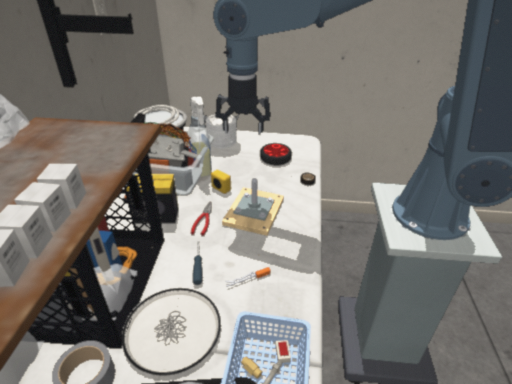

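The scene view shows the wheel at about (347,268), the axle at (253,190–215) and the clip at (186,187). In the side view the wheel is at (276,154), the axle at (254,180–210), and the clip grip at (263,272) with its tips near (228,287).

```bash
python3 - <<'E'
from h import *
def blobs(m,k=3):
    n,l,s,c=cv2.connectedComponentsWithStats(m.astype(np.uint8)); o=np.argsort(-s[1:,4])[:k]+1
    return [(s[i].tolist(),c[i].round(1).tolist(),l==i) for i in o if s[i,4]>15]
for n in ["scene","side"]:
    im=cv2.imread(f"pics/0{n}.png"); c=calibration(n); hsv=cv2.cvtColor(im,cv2.COLOR_BGR2HSV); H,S,V=[hsv[...,i].astype(int) for i in range(3)]
    red=((H<5)|(H>174))&(S>150)&(V>80)
    org=(H>=5)&(H<14)&(S>170)&(V>150)
    ply=(H>=12)&(H<25)&(S>60)&(V>150)
    for nm,m,z in [("red",red,.036),("org",org,.009),("ply",ply,.018)]:
        for s,cc,l in blobs(m):
            p=hit(c,*cc,n,z); print(n,nm,s,cc,p.round(4))
            if nm=="ply" and s[4]>200 and abs(cc[0]-253)<20 and abs(cc[1]-210)<15:
                ys,xs=np.nonzero(l); h=cv2.convexHull(np.stack([xs,ys],1).astype(np.int32))
                W=np.array([hit(c,*q[0],n,.018)[:2] for q in h],np.float32); print("  rect",cv2.minAreaRect(W))
    # axle top candidate
for n,r in (("scene",(205,165,100,80)),("side",(205,165,100,80))):
    im=cv2.imread(f"pics/0{n}.png"); x,y,w,h=r; cv2.imwrite(f"pics/c_{n}.png",cv2.resize(im[y:y+h,x:x+w],None,fx=4,fy=4,interpolation=cv2.INTER_CUBIC))
a=cv2.imread("pics/c_scene.png");b=cv2.imread("pics/c_side.png")
s=cv2.imread("pics/0side.png")[255:305,215:315];s=cv2.resize(s,None,fx=4,fy=4,interpolation=cv2.INTER_CUBIC)
cv2.imwrite("pics/crop.png",np.vstack([np.hstack([a,b]),np.hstack([s,s*0])]))
E
```

```text
scene red [330, 251, 35, 28, 470] [346.3, 262.9] [ 0.4893 -0.279   0.036 ]
scene red [245, 172, 23, 13, 74] [257.2, 179.2] [0.6505 0.1059 0.036 ]
scene red [125, 96, 14, 9, 46] [131.9, 100.1] [0.8101 0.8825 0.036 ]
scene org [182, 188, 4, 7, 19] [183.4, 190.9] [0.4919 0.297  0.009 ]
scene org [316, 141, 6, 7, 17] [318.8, 144.3] [0.9862 0.0391 0.009 ]
scene ply [218, 192, 72, 49, 897] [258.4, 218.7] [0.5133 0.0121 0.018 ]
  rect ((0.531967043876648, 0.04192937910556793), (0.18774785101413727, 0.14179034531116486), 76.7144775390625)
scene ply [291, 186, 23, 12, 172] [302.3, 191.4] [ 0.697  -0.0408  0.018 ]
scene ply [53, 86, 42, 23, 140] [74.0, 96.6] [0.7085 1.1683 0.018 ]
side red [264, 144, 24, 13, 241] [275.6, 149.9] [ 0.4886 -0.2759  0.036 ]
side red [192, 214, 16, 20, 84] [200.9, 222.9] [0.6737 0.1565 0.036 ]
side red [279, 343, 9, 12, 80] [282.8, 348.4] [0.4294 0.5086 0.036 ]
side org [257, 268, 12, 8, 49] [262.5, 271.5] [0.4881 0.2908 0.009 ]
side ply [222, 191, 62, 44, 888] [254.0, 216.2] [0.5308 0.0898 0.018 ]
  rect ((0.5350809097290039, 0.05751950293779373), (0.19278855621814728, 0.14014136791229248), 76.57212829589844)
side ply [152, 173, 22, 16, 286] [162.2, 180.0] [ 0.8553 -0.0617  0.018 ]
side ply [117, 247, 19, 26, 206] [126.7, 257.0] [0.8401 0.288  0.018 ]
```

View pics/crop.png

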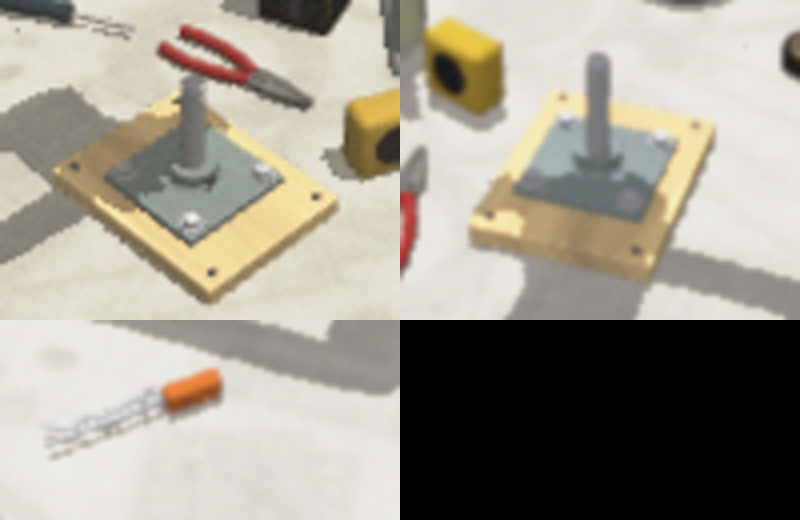

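The crop shows the axle top at scene px (252.7,185) and its foot at (253.7,207.5). In the side view these are (254.5,179) and (254.5,205.5). The clip's legs point left and down there, away from the grip.

```bash
cat >> h.py <<'E'
def tri(c1,p1,n1,c2,p2,n2):
    o1,d1=ray(c1,*p1,n1);o2,d2=ray(c2,*p2,n2)
    k=np.linalg.lstsq(np.stack([d1,-d2],1),o2-o1,rcond=None)[0]
    a=o1+k[0]*d1;b=o2+k[1]*d2; return (a+b)/2,np.linalg.norm(a-b)
E
python3 - <<'E'
from h import *
a=calibration("scene");b=calibration("side")
print("top",tri(a,(252.7,185),"scene",b,(254.5,179.2),"side"))
print("foot",tri(a,(253.7,207.5),"scene",b,(254.5,205.5),"side"))
print("foot planes",hit(a,253.7,207.5,"scene",.04),hit(b,254.5,205.5,"side",.04))
g=hit(b,262.5,271.5,"side",.009)
for p in [(226.5,285),(227,289),(226,282)]: 
  t=hit(b,*p,"side",.009); print(t,np.degrees(np.arctan2(*(t-g)[1::-1])),np.linalg.norm(t-g))
# hole mask; orange grip rectangle
for n,c in(("scene",a),("side",b)):
    im=cv2.imread(f"pics/0{n}.png");hsv=cv2.cvtColor(im,cv2.COLOR_BGR2HSV);m=cv2.inRange(hsv,(2,110,110),(16,255,255))
    u=(183,190) if n=="scene" else (262,271); M=np.zeros_like(m);M[u[1]-15:u[1]+15,u[0]-12:u[0]+15]=m[u[1]-15:u[1]+15,u[0]-12:u[0]+15]
    ys,xs=np.nonzero(M);W=np.array([hit(c,x,y,n,.009)[:2] for x,y in zip(xs,ys)],np.float32);print(n,cv2.minAreaRect(W),W.mean(0))
# wheel: dark+red mask centroid / ellipse
    im0=cv2.cvtColor(im,cv2.COLOR_BGR2HSV); H,S,V=[im0[...,i].astype(int) for i in range(3)]
    k=((V<75)|(((H<5)|(H>174))&(S>120))).astype(np.uint8); cen=(347,268) if n=="scene" else (276,153)
    nn,l=cv2.connectedComponents(k); ll=l[cen[1]-6:cen[1]+6,cen[0]-6:cen[0]+6].ravel(); i=np.bincount(ll[ll>0]).argmax()
    ys,xs=np.nonzero(l==i);print("wheel",n,len(xs),xs.min(),xs.max(),ys.min(),ys.max(),hit(c,(xs.min()+xs.max())/2,(ys.min()+ys.max())/2,n,.017))
E
```

```text
top (array([0.53486327, 0.04649658, 0.12080365]), np.float64(0.0006051086585380823))
foot (array([0.53599305, 0.04654365, 0.02591721]), np.float64(0.005579968385710527))
foot planes [0.52734485 0.03834486 0.04      ] [0.53188247 0.06674898 0.04      ]
[0.57125607 0.34263562 0.009     ] 31.9430584880394 0.09794077859417832
[0.5680977  0.35437411 0.009     ] 38.482526475139046 0.10213575371032417
[0.57397376 0.33369472 0.009     ] 26.54548183549435 0.09594193711970564
scene ((0.48774364590644836, 0.2939372658729553), (0.050163332372903824, 0.013321375474333763), 33.091064453125) [0.48742786 0.29395863]
wheel scene 1307 323 369 249 289 [ 0.48542797 -0.28311619  0.017     ]
side ((0.48718586564064026, 0.2925131916999817), (0.04048210382461548, 0.020336605608463287), 31.66989517211914) [0.48781583 0.2929845 ]
wheel side 508 261 290 144 164 [ 0.48831271 -0.278299    0.017     ]
```

>>> {"api": "servo_tool", "payload": {"commands": "0 0 0 -56 -17.4 12 0.6;0 0 0 -56 -17.4 12 0.6;0 0 0 -56 -17.4 12 0.6;0 0 0 -56 -17.4 12 0.6;0 0 0 -56 -17.4 12 0.6"}}

```text
time_s: 0.78
eef_pos: [0.4872, -0.2816, 0.1708]
eef_rot: [-0.0, 0.707, 0.707, 0.0]
wrist_force: [0.7, -0.2, 0.4]
opening: 0.601
grasp_force: 0.0
```

```bash
cat > wl.py <<'E'
from h import *
o=get_obs(); c=calibration("wrist"); im=camera("wrist"); cv2.imwrite("pics/w1.png",im)
hsv=cv2.cvtColor(im,cv2.COLOR_BGR2HSV); H,S,V=[hsv[...,i].astype(int) for i in range(3)]
red=(((H<5)|(H>174))&(S>130)&(V>60)).astype(np.uint8)
n,l,s,cc=cv2.connectedComponentsWithStats(red)
print(o["eef_pos"],o["opening"],"tcp px",proj(c,o["eef_pos"],"wrist"),"guess px",proj(c,[.488,-.28,.052],"wrist"))
for i in np.argsort(-s[1:,4])[:4]+1: print(s[i],cc[i],hit(c,*cc[i],"wrist",.036))
E
python3 wl.py
```

```text
[ 0.48716157 -0.28156019  0.17081417] 0.6006113381157303 tcp px [249.62082537 255.730062  ] guess px [250.18780922 187.61910566]
[ 203  138   95   95 4352] [249.84673713 191.28768382] [ 0.48775502 -0.28881989  0.036     ]
[248 138   1   1   1] [248. 138.] [ 0.48597578 -0.2364874   0.036     ]
[251 138   1   1   1] [251. 138.] [ 0.48877157 -0.23648606  0.036     ]
```

View pics/w1.png

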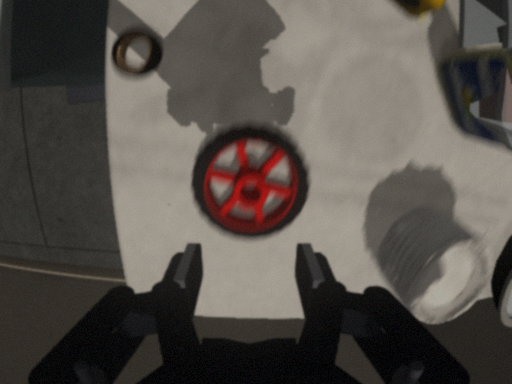

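The wheel's tyre spans roughly x 193–308, y 122–237, with the hub at about (252,182).

```bash
python3 - <<'E'
from h import *
c=calibration("wrist"); im=cv2.imread("pics/w1.png"); g=im.max(2)
# tyre outer: dark+red component -> world points at z=.034 ; enclosing circle
hsv=cv2.cvtColor(im,cv2.COLOR_BGR2HSV)
red=cv2.inRange(hsv,(0,130,60),(6,255,255))|cv2.inRange(hsv,(174,130,60),(180,255,255))
m=((g<60)|(red>0)).astype(np.uint8); m[245:]=0
n,l,s,cc=cv2.connectedComponentsWithStats(m); i=l[230,250] or l[128,250]; print(s[i])
cn=max(cv2.findContours((l==i).astype(np.uint8),0,1)[0],key=cv2.contourArea)
W=np.array([hit(c,*q[0],"wrist",.030)[:2] for q in cn],np.float32)*1000; print("tyre",cv2.minEnclosingCircle(W),cv2.fitEllipse(W))
W=np.array([hit(c,x,y,"wrist",.030)[:2] for y,x in zip(*np.nonzero(red))],np.float32)*1000; print("red",cv2.minEnclosingCircle(W))
print("hub",[hit(c,u,v,"wrist",.052)[:2] for u,v in((252,182),(250,185))])
cv2.imwrite("pics/w2.png",cv2.resize(im[110:250,180:320],None,fx=4,fy=4,interpolation=cv2.INTER_CUBIC))
E
```

```text
[ 193  124  115  112 7360]
tyre ((485.6330871582031, -288.03857421875), 58.48908233642578) ((484.63836669921875, -288.6212158203125), (111.5464096069336, 115.48321533203125), 31.67171859741211)
red ((485.1802673339844, -293.0179138183594), 49.789066314697266)
hub [array([ 0.48652669, -0.28075976]), array([ 0.48470633, -0.28360197])]
```

View pics/w2.png

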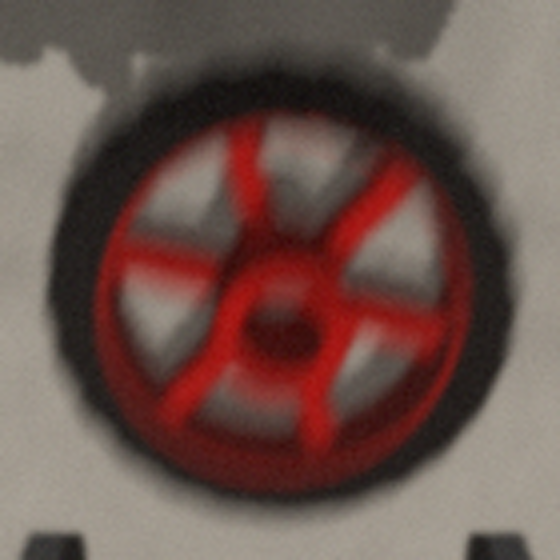

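The hub centre is at about px (250.6,190). That gives a position near (0.485,-0.2875), which agrees with the tyre fit.

>>> {"api": "servo_tool", "payload": {"commands": "0 0 0 -6 -2 30 0.52;0 0 0 0 0 40 0.52;0 0 0 0 0 40 0.52;0 0 0 0 0 20 0.52;0 0 0 0 0 10 0.52"}}

```text
time_s: 1.45
eef_pos: [0.4853, -0.2851, 0.0297]
eef_rot: [-0.001, 0.707, 0.707, -0.0]
wrist_force: [-0.3, 0.0, -0.0]
opening: 0.515
grasp_force: 0.0
```

>>> {"api": "servo_tool", "payload": {"commands": "0 0 0 0 0 0 0;0 0 0 0 0 0 0;0 0 0 0 0 0 0;0 0 0 0 0 -5 0;0 0 0 0 0 -10 0"}}

```text
time_s: 2.08
eef_pos: [0.4858, -0.2858, 0.0467]
eef_rot: [-0.0, 0.707, 0.707, -0.0]
wrist_force: [-0.4, -0.2, -3.1]
opening: 0.366
grasp_force: 62.1
```

>>> {"api": "servo_tool", "payload": {"commands": "0 0 0 0 0 -60 0;0 0 0 36 4 -63 0;0 0 0 60 15 0 0;0 0 0 60 15 0 0;0 0 0 60 15 0 0"}}

```text
time_s: 2.7
eef_pos: [0.5349, -0.0734, 0.1619]
eef_rot: [0.001, 0.707, 0.707, 0.0]
wrist_force: [1.2, 0.0, -3.5]
opening: 0.364
grasp_force: 62.2
```

```bash
python3 - <<'E'
from h import *
o=get_obs(); c=calibration("wrist"); im=camera("wrist"); cv2.imwrite("pics/w3.png",im)
print(o["eef_pos"],o["wrist_force"],o["opening"])
for z in (.04,.12): print(z,proj(c,[.535,.0465,z],"wrist"))
cv2.imwrite("pics/w3s.png",cv2.resize(im[0:300,120:420],(600,600)))
E
```

```text
[ 0.53491418 -0.07343442  0.1618503 ] [ 1.2387297   0.04472898 -3.49034375] 0.36371889204102037
0.04 [249.04926847  55.91065263]
0.12 [249.43064021  38.61059672]
```

View pics/w3s.png

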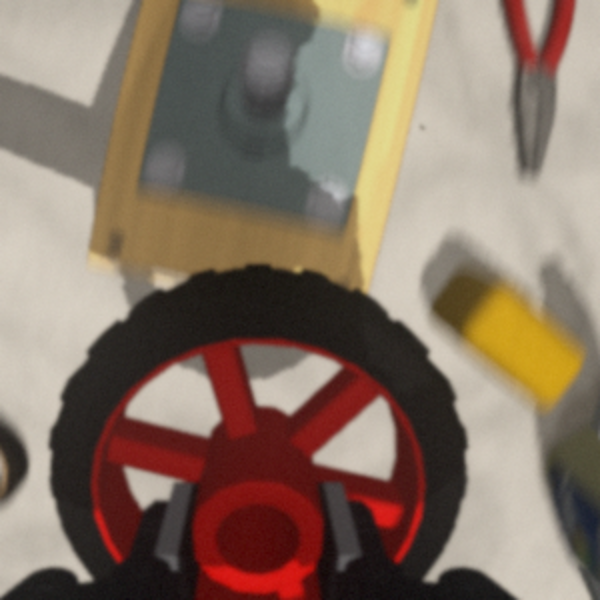

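The collar centre is at px (251.7,56), the axle end at about (254,25), and the hub bore at (248.5,268.5). The wheel is held level.

```bash
python3 - <<'E'
from h import *
o=get_obs();c=calibration("wrist"); f=lambda u,v,z: hit(c,120+u/2,v/2,"wrist",z).round(4)
print(o["eef_pos"])
print("collar",f(263,112,.04)); 
for z in (.11,.12,.127): print("top",z,f(268,50,z))
print("hub bore",f(257,537,.184))
P=[f(178,5,.026),f(138,190,.026),f(345,230,.026),f(392,35,.026)]
print(P,[np.degrees(np.arctan2(*(P[i]-P[j])[1::-1])) for i,j in((0,1),(3,2),(2,1))],)
b1,b2=f(360,290,.018),f(437,0,.018);print(np.degrees(np.arctan2(*(b2-b1)[1::-1])))
b1,b2=f(93,258,.018),f(150,0,.018);print(np.degrees(np.arctan2(*(b2-b1)[1::-1])))
E
```

```text
[ 0.5356211  -0.06561346  0.16158701]
collar [0.5374 0.055  0.04  ]
top 0.11 [0.5382 0.066  0.11  ]
top 0.12 [0.538  0.0635 0.12  ]
top 0.127 [0.5378 0.0617 0.127 ]
hub bore [ 0.535  -0.0596  0.184 ]
[array([0.4983, 0.1107, 0.026 ]), array([0.4798, 0.0214, 0.026 ]), array([0.5759, 0.0023, 0.026 ]), array([0.5973, 0.0976, 0.026 ])] [np.float64(78.29578021369657), np.float64(77.3439392418667), np.float64(-11.24112252369947)]
76.11777707374588
77.27701821524431
```

>>> {"api": "servo_tool", "payload": {"commands": "0 0 0 20 0 -4 0;0 0 0 0 0 0 0;0 0 0 0 0 0 0"}}

```text
time_s: 3.12
eef_pos: [0.5344, -0.0562, 0.1648]
eef_rot: [0.0, 0.708, 0.707, -0.0]
wrist_force: [1.3, 0.2, -3.6]
opening: 0.369
grasp_force: 62.2
```

```bash
python3 - <<'E'
from h import *
o=get_obs(); c=calibration("wrist"); im=camera("wrist"); cv2.imwrite("pics/w4.png",im)
print(o["eef_pos"],o["wrist_force"],o["opening"])
np.save("c4.npy",np.array([c],dtype=object),allow_pickle=True)
for z in (.04,.12): print(z,proj(c,[.536,.0475,z],"wrist"))
cv2.imwrite("pics/w4s.png",cv2.resize(im[20:320,120:420],(600,600)))
E
```

```text
[ 0.53443335 -0.05624106  0.16481366] [ 1.28985033  0.19764327 -3.57207114] 0.3686004838919351
0.04 [250.87926566  74.22558201]
0.12 [251.85137913  64.77419037]
```

View pics/w4s.png

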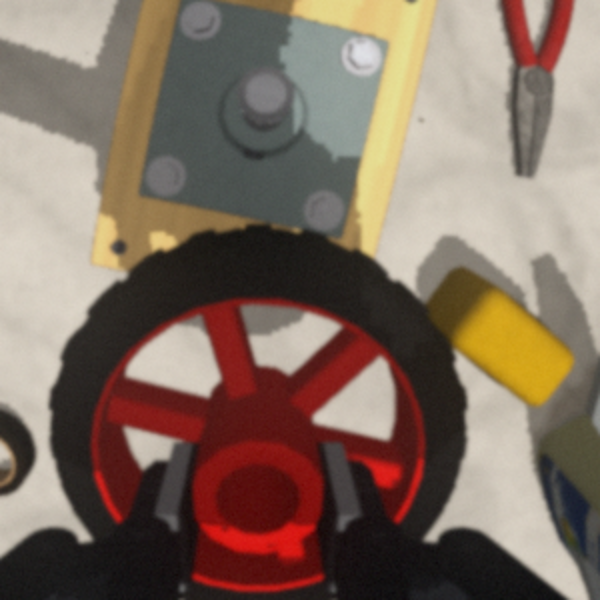

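The axle end is at px (252.5,66.5), the collar centre at (251.5,76.5), and the hub top centre at (249,268.5).

```bash
python3 - <<'E'
from h import *
c=np.load("c4.npy",allow_pickle=True)[0]; f=lambda u,v,z: hit(c,120+u/2,20+v/2,"wrist",z).round(4)
print("collar",f(263,113,.04))
for z in (.11,.12,.127): print("top",z,f(265,93,z))
print("hub",f(258,497,.187),f(258,495,.187),"tyre front",f(258,227,.165),"tyre lr",f(50,420,.165),f(466,420,.165))
P=[f(180,5,.026),f(140,193,.026),f(345,238,.026),f(390,42,.026)]
print(np.mean(P,0),[np.degrees(np.arctan2(*(P[i]-P[j])[1::-1])) for i,j in((0,1),(3,2))])
E
```

```text
collar [0.5365 0.0455 0.04  ]
top 0.11 [0.5365 0.0474 0.11  ]
top 0.12 [0.5364 0.0464 0.12  ]
top 0.127 [0.5363 0.0457 0.127 ]
hub [ 0.5341 -0.0502  0.187 ] [ 0.5341 -0.0496  0.187 ] tyre front [0.5342 0.01   0.165 ] tyre lr [ 0.477  -0.0412  0.165 ] [ 0.5913 -0.0413  0.165 ]
[0.5372   0.044925 0.026   ] [np.float64(77.5318726653864), np.float64(78.06580407494141)]
```

```bash
python3 - <<'E'
from h import *
o=get_obs(); c=calibration("wrist");print(o["eef_pos"],o["dq"].round(3), ray(c,0,0,"wrist")[0]); im=camera("wrist"); cv2.imwrite("pics/w5.png",im)
o=get_obs(); c2=calibration("wrist");print(o["eef_pos"], ray(c2,0,0,"wrist")[0])
print(ray(np.load("c4.npy",allow_pickle=True)[0],0,0,"wrist")[0])
d=cv2.absdiff(im,cv2.imread("pics/w4.png")); print(d.mean(), cv2.phaseCorrelate(np.float32(cv2.imread("pics/w4.png")[20:120,170:330,1]),np.float32(im[20:120,170:330,1])))
f=lambda u,v,z: hit(c,120+u/2,20+v/2,"wrist",z).round(4)
print("collar",f(263,113,.04),"top",f(265,93,.12),"hub",f(258,497,o["eef_pos"][2]+.022))
for q in [(180,490),(340,490)]: print("pad",f(*q,o["eef_pos"][2]))
print(proj(c,o["eef_pos"],"wrist"))
E
```

```text
[ 0.53439842 -0.05640945  0.16467547] [-0.002  0.006 -0.002  0.001  0.     0.001] [0.5340317  0.02747646 0.30589164]
[ 0.53434379 -0.05641009  0.16452878] [0.53403782 0.02744536 0.30578457]
[0.53401169 0.02766755 0.30603654]
2.531102498372396 ((0.09549373426312968, -0.04834970323226884), 1.010764037847519)
collar [0.5365 0.0453 0.04  ] top [0.5364 0.0462 0.12  ] hub [ 0.534  -0.0505  0.1865]
pad [ 0.5121 -0.0628  0.1645]
pad [ 0.5571 -0.0629  0.1645]
[249.52438013 255.63930133]
```

>>> {"api": "servo_tool", "payload": {"commands": "0 0 0 32 2.4 0 0;0 0 0 40 0 0 0;0 0 0 25 0 0 0;0 0 0 0 0 0 0;0 0 0 0 0 0 0"}}

```text
time_s: 3.85
eef_pos: [0.537, 0.0408, 0.1644]
eef_rot: [0.0, 0.707, 0.707, -0.0]
wrist_force: [0.1, -0.1, -3.6]
opening: 0.363
grasp_force: 62.2
```

```bash
python3 - <<'E'
from h import *
o=get_obs(); print(o["eef_pos"],o["wrist_force"]); c=calibration("wrist")
im=camera("wrist"); cv2.imwrite("pics/w6.png",im); h=cv2.resize(im[150:350,150:350],(600,600))
cv2.imwrite("pics/w6s.png",h)
E
```

```text
[0.53695831 0.04083975 0.16438262] [ 0.13989466 -0.05563946 -3.56382951]
```

View pics/w6s.png

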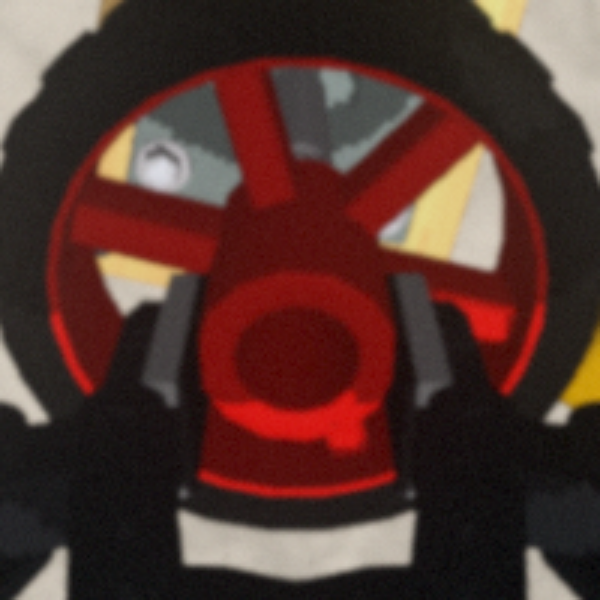

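The axle shank shows through the spokes, in line with the hub bore. I'll descend gently.

>>> {"api": "servo_tool", "payload": {"commands": "0 0 0 0 0 6 0;0 0 0 0 0 4 0;0 0 0 0 0 3 0;0 0 0 0 0 3 0;0 0 0 0 0 3 0"}}

```text
time_s: 4.53
eef_pos: [0.5369, 0.0421, 0.1453]
eef_rot: [0.0, 0.707, 0.707, 0.0]
wrist_force: [-0.4, 1.1, -3.9]
opening: 0.365
grasp_force: 62.2
```

>>> {"api": "servo_tool", "payload": {"commands": "0 0 0 0 0 3 0;0 0 0 0 0 3 0;0 0 0 0 0 3 0"}}

```text
time_s: 4.9
eef_pos: [0.5369, 0.0421, 0.1363]
eef_rot: [-0.0, 0.707, 0.707, 0.0]
wrist_force: [0.3, 0.9, -2.9]
opening: 0.365
grasp_force: 62.2
```

>>> {"api": "servo_tool", "payload": {"commands": "0 0 0 0 0 8 0;0 0 0 0 0 8 0;0 0 0 0 0 10 0;0 0 0 0 0 10 0;0 0 0 0 0 10 0"}}

```text
time_s: 5.52
eef_pos: [0.5367, 0.0421, 0.0896]
eef_rot: [-0.0, 0.707, 0.707, -0.0]
wrist_force: [0.6, 1.7, -2.9]
opening: 0.367
grasp_force: 62.3
```

>>> {"api": "servo_tool", "payload": {"commands": "0 0 0 0 0 8 0;0 0 0 0 0 5 0;0 0 0 0 0 4 0;0 0 0 0 0 2 0;0 0 0 0 0 0 0"}}

```text
time_s: 6.15
eef_pos: [0.5368, 0.0421, 0.0714]
eef_rot: [-0.0, 0.707, 0.707, 0.0]
wrist_force: [0.9, 1.9, -5.3]
opening: 0.362
grasp_force: 62.0
```

>>> {"api": "servo_tool", "payload": {"commands": "0 0 0 0 0 2 0;0 0 0 0 0 2 0;0 0 0 0 0 0 0"}}

```text
time_s: 6.52
eef_pos: [0.5372, 0.0421, 0.0705]
eef_rot: [0.0, 0.707, 0.707, -0.0]
wrist_force: [-10.0, 3.4, 22.6]
opening: 0.363
grasp_force: 65.2
```

>>> {"api": "servo_tool", "payload": {"commands": "0 0 0 0 0 0 0.5;0 0 0 0 0 0 0.5;0 0 0 0 0 -20 0.5;0 0 0 0 0 -40 0.5;0 0 0 3 0 -15 0"}}

```text
time_s: 7.15
eef_pos: [0.5385, 0.0445, 0.1447]
eef_rot: [0.002, 0.707, 0.707, 0.001]
wrist_force: [-0.1, 0.4, 0.4]
opening: 0.299
grasp_force: 0.0
```

>>> {"api": "servo_tool", "payload": {"commands": "0 0 0 1.5 -1.5 4 0;0 0 0 0 0 4 0;0 0 0 0 0 4 0;0 0 0 0 0 2 0;0 0 0 0 0 2 0"}}

```text
time_s: 7.78
eef_pos: [0.5351, 0.0465, 0.1258]
eef_rot: [-0.0, 0.707, 0.707, -0.0]
wrist_force: [0.4, -0.7, 0.5]
opening: 0.002
grasp_force: 0.0
```

>>> {"api": "servo_tool", "payload": {"commands": "0 0 0 0 0 2 0;0 0 0 0 0 2 0;0 0 0 0 0 2 0"}}

```text
time_s: 8.15
eef_pos: [0.5357, 0.0465, 0.1223]
eef_rot: [0.0, 0.707, 0.707, 0.0]
wrist_force: [-10.9, 0.4, 25.2]
opening: -0.002
grasp_force: 12.5
```

Contact with the axle end is at z ≈ 0.1224, which puts the hole at about 0.1134 (within 0.098–0.118). Next I fetch the clip.

>>> {"api": "servo_tool", "payload": {"commands": "0 0 0 0 0 -40 0.4;0 0 0 61 -12 0 0.4;0 0 0 62 -12 0 0.4;0 0 0 62 -12 0 0.4;0 0 0 62 -12 0 0.4"}}

```text
time_s: 8.78
eef_pos: [0.4873, 0.2934, 0.1608]
eef_rot: [0.0, 0.707, 0.707, 0.0]
wrist_force: [1.2, -0.0, -0.2]
opening: 0.398
grasp_force: 0.0
```

>>> {"api": "servo_tool", "payload": {"commands": "0 0 0.18 0 0 0 0.4;0 0 0.18 0 0 0 0.4;0 0 0.18 0 0 0 0.4;0 0 0.18 0 0 0 0.4;0 0 0.18 0 0 0 0.4"}}

```text
time_s: 9.4
eef_pos: [0.4877, 0.2916, 0.1604]
eef_rot: [0.0, 0.945, 0.326, 0.0]
wrist_force: [-1.4, -0.3, 0.9]
opening: 0.401
grasp_force: 0.0
```

>>> {"api": "servo_tool", "payload": {"commands": "0 0 0.10 0 0 0 0.4;0 0 0 0 0 0 0.4;0 0 0 0 0 0 0.4"}}

```text
time_s: 9.78
eef_pos: [0.4877, 0.2916, 0.1605]
eef_rot: [0.0, 0.959, 0.282, 0.0]
wrist_force: [-0.1, -0.2, -0.7]
opening: 0.396
grasp_force: 0.0
```

```bash
python3 - <<'E'
from h import *
from scipy.spatial.transform import Rotation as Ro
o=get_obs(); c=calibration("wrist"); im=camera("wrist"); cv2.imwrite("pics/w7.png",im)
q=o["eef_rot"]; M=Ro.from_quat([*q[1:],q[0]]).as_matrix(); print(o["eef_pos"],o["q"].round(2),"tooly deg",np.degrees(np.arctan2(M[1,1],M[0,1])),M[:,2].round(3))
hsv=cv2.cvtColor(im,cv2.COLOR_BGR2HSV); m=cv2.inRange(hsv,(3,150,100),(18,255,255))
n,l,s,cc=cv2.connectedComponentsWithStats(m)
for i in np.argsort(-s[1:,4])[:3]+1:
    ys,xs=np.nonzero(l==i); W=np.array([hit(c,x,y,"wrist",.012)[:2] for x,y in zip(xs,ys)],np.float32)*1000
    print(s[i],cc[i],cv2.minAreaRect(W),W.mean(0))
u=proj(c,[.4877,.2935,.009],"wrist").astype(int);print(u)
x0=max(0,u[0]-130);y0=max(0,u[1]-100);cv2.imwrite("pics/w7s.png",cv2.resize(im[y0:y0+200,x0:x0+260],None,fx=3,fy=3));print(x0,y0)
E
```

```text
[0.48774281 0.29155836 0.16049524] [ 0.33  0.24  1.69 -0.    1.21  1.33] tooly deg -57.18152216425883 [ 0.  0. -1.]
[241 161  14  37 421] [248.35629454 179.42755344] ((487.5091247558594, 292.8805236816406), (38.00487518310547, 13.255500793457031), 33.1152458190918) [487.80685 292.0029 ]
[429 284   9   8  25] [432.76 287.28] ((499.441650390625, -11.114742279052734), (5.8160600662231445, 15.265364646911621), 75.45638275146484) [499.2374   -11.364835]
[461 259   5   5  13] [463.07692308 260.76923077] ((556.26416015625, -25.9248046875), (5.138163089752197, 7.548985004425049), 78.82623291015625) [556.0453   -26.479052]
[247 178]
117 78
```

View pics/w7s.png

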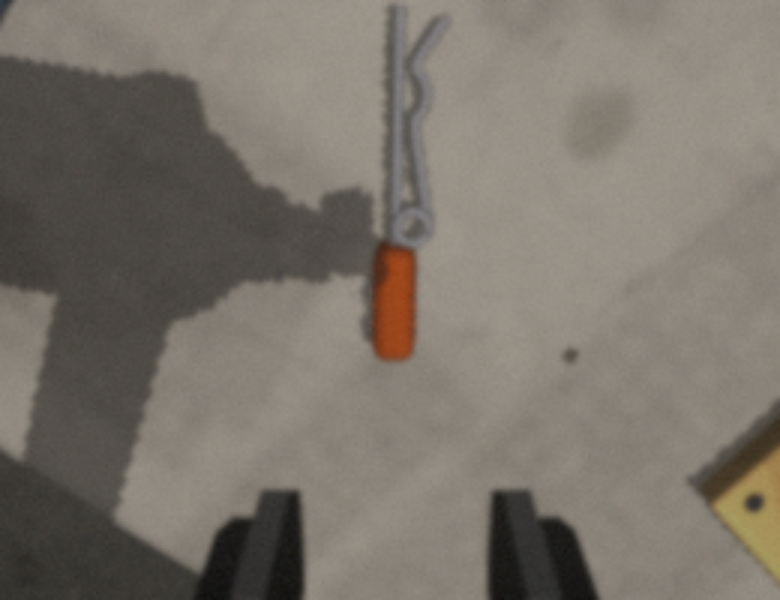

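The clip is aligned with the tool x axis, with its grip at px (248,179), about 1 mm off. I'll go down and grip it.

>>> {"api": "servo_tool", "payload": {"commands": "0 0 0 0.6 -1.2 45 0.4;0 0 0 0 0 45 0.4;0 0 0 0 0 40 0.4;0 0 0 0 0 20 0.4;0 0 0 0 0 6 0.4"}}

```text
time_s: 10.45
eef_pos: [0.4872, 0.2927, 0.0036]
eef_rot: [0.0, 0.959, 0.282, -0.001]
wrist_force: [0.6, 1.0, 0.6]
opening: 0.401
grasp_force: 0.0
```

>>> {"api": "servo_tool", "payload": {"commands": "0 0 0 0 0 0 0.4;0 0 0 0 0 0 0;0 0 0 0 0 0 0;0 0 0 0 0 0 0;0 0 0 0 0 0 0"}}

```text
time_s: 11.08
eef_pos: [0.489, 0.2934, 0.0063]
eef_rot: [-0.0, 0.96, 0.282, 0.002]
wrist_force: [-0.9, -0.3, 6.8]
opening: 0.141
grasp_force: 61.5
```

>>> {"api": "servo_tool", "payload": {"commands": "0 0 0 0 0 -10 0;0 0 0 0 0 -40 0;0 0 -0.08 0 0 -55 0;0 0 -0.175 0 0 -50 0;0 0 -0.175 0 0 0 0"}}

```text
time_s: 11.7
eef_pos: [0.4907, 0.2941, 0.1657]
eef_rot: [0.001, 0.876, 0.482, 0.005]
wrist_force: [-0.2, -0.0, -1.3]
opening: 0.142
grasp_force: 60.6
```

>>> {"api": "servo_tool", "payload": {"commands": "0 0 -0.175 0 0 0 0;0 0 -0.175 0 0 0 0;0 0 0 0 0 0 0"}}

```text
time_s: 12.08
eef_pos: [0.4875, 0.2929, 0.16]
eef_rot: [0.0, 0.781, 0.625, 0.0]
wrist_force: [-0.4, -0.0, 0.3]
opening: 0.142
grasp_force: 60.6
```

```bash
cat > st.py <<'E'
from h import *
from scipy.spatial.transform import Rotation as Ro
def st():
    o=get_obs(); q=o["eef_rot"]; M=Ro.from_quat([*q[1:],q[0]]).as_matrix()
    print(o["eef_pos"].round(4),"toolx deg",np.degrees(np.arctan2(M[1,0],M[0,0])).round(2),"z",M[:,2].round(4),o["wrist_force"].round(1),o["opening"].round(3)); return o,M
if __name__=="__main__":
    o,M=st(); d=M.T@(np.array([.5364,.046,.1134-.0027])-o["eef_pos"]); print("to axle in tool mm",(d*1000).round(1), "q",o["q"].round(2))
E
python3 st.py
```

```text
Traceback (most recent call last):
  File "st.py", line 7, in <module>
    o,M=st(); d=M.T@(np.array([.5364,.046,.1134-.0027])-o["eef_pos"]); print("to axle in tool mm",(d*1000).round(1), "q",o["q"].round(2))
        ~~^^
  File "st.py", line 5, in st
    print(o["eef_pos"].round(4),"toolx deg",np.degrees(np.arctan2(M[1,0],M[0,0])).round(2),"z",M[:,2].round(4),o["wrist_force"].round(1),o["opening"].round(3)); return o,M
                                                                                                                                         ^^^^^^^^^^^^^^^^^^
AttributeError: 'float' object has no attribute 'round'
```

>>> {"api": "servo_tool", "payload": {"commands": "0 0 0 -59 16.5 0 0;0 0 0 -59 16.5 0 0;0 0 0 -59 16.5 0 0;0 0 0 -59 16.5 0 0;0 0 0 -59 16.5 0 0"}}

```text
time_s: 12.7
eef_pos: [0.5036, -0.0149, 0.16]
eef_rot: [0.0, 0.782, 0.624, 0.0]
wrist_force: [1.3, -0.0, -0.1]
opening: 0.136
grasp_force: 60.6
```

>>> {"api": "servo_tool", "payload": {"commands": "0 0 0 -59 16.5 0 0;0 0 0 0 0 25 0;0 0 0 0 0 20 0;0 0 0 0 0 0 0;0 0 0 0 0 0 0"}}

```text
time_s: 13.32
eef_pos: [0.5074, -0.0742, 0.1154]
eef_rot: [0.0, 0.781, 0.625, 0.0]
wrist_force: [0.1, -0.0, -0.0]
opening: 0.14
grasp_force: 60.6
```

```bash
sed -i 's/o\["opening"\].round(3)/o["opening"]/' st.py; python3 st.py; python3 - <<'E'
from h import *
c=calibration("wrist"); im=camera("wrist"); cv2.imwrite("pics/w8.png",im); np.save("c8.npy",np.array([c],dtype=object),allow_pickle=True)
o=get_obs()
print(proj(c,[.5364,.046,.1224],"wrist"),proj(c,o["eef_pos"]+np.array([.022,.0977,.003]),"wrist"),proj(c,o["eef_pos"],"wrist"))
a=cv2.resize(im[0:230,170:330],None,fx=2.6,fy=2.6,interpolation=cv2.INTER_CUBIC)
s=camera("side"); p=proj(calibration("side"),[.53,.01,.115],"side").astype(int); print(p)
cv2.imwrite("pics/side8.png",s)
b=cv2.resize(s[p[1]-60:p[1]+60,p[0]-40:p[0]+35],(374,598),interpolation=cv2.INTER_CUBIC)
cv2.imwrite("pics/w8s.png",np.hstack([a,b]))
E
```

```text
[ 0.5074 -0.0742  0.1154] toolx deg 77.32 z [ 1.e-03 -4.e-04 -1.e+00] [ 0.1 -0.  -0. ] 0.13992334794714192
to axle in tool mm [123.6   1.9   4.6] q [-0.38  0.18  1.86 -0.    1.1  -0.16]
[253.98238435  10.60960018] [250.25338543  61.17103086] [249.92602172 255.69634072]
[257 173]
```

View pics/w8s.png

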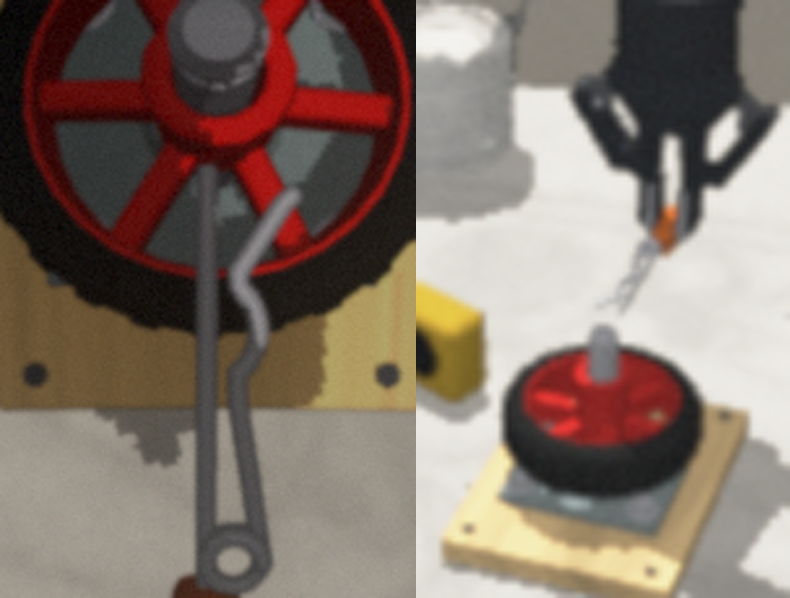

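The wheel is on and the clip is held straight. In wrist-camera pixels the straight leg runs from (248.8,223) to its tip at (249.6,64.6), and the axle end is at (254.6,10.4).

```bash
python3 - <<'E'
from h import *
from st import st
c=np.load("c8.npy",allow_pickle=True)[0]; f=lambda u,v,z: hit(c,170+u/2.6,v/2.6,"wrist",z)
o,M=st(); T=o["eef_pos"]; L=lambda X:(M.T@(X-T)*1000).round(1)
print("leg root",L(f(205,540,.118)),"mid",L(f(207,340,.118)),"tip",L(f(207,168,.118)))
print("axle top c",L(f(220,27,.1224)),f(220,27,.1224)," L/R",L(f(168,27,.1224)),L(f(270,27,.1224)))
s=calibration("side")
for z in(.112,.118,.124):
  print(z,proj(s,np.append(f(207,168,z)[:2],z),"side"))
print(tri(c,(170+207/2.6,168/2.6),"wrist",s,(253.9,173.8),"side"))
E
```

```text
[ 0.5077 -0.0742  0.1156] toolx deg 77.37 z [ 1.8e-03 -7.0e-04 -1.0e+00] [0.3 0.3 0.2] 0.1395222794831789
leg root [29.3 -0.6 -2.4] mid [67.6 -0.2 -2.4] tip [98.6 -0.2 -2.4]
axle top c [123.7   2.   -6.8] [0.53669756 0.04604877 0.1224    ]  L/R [123.7  -6.8  -6.8] [123.8  10.5  -6.8]
0.112 [257.14068744 177.16691554]
0.118 [257.24251738 175.36050691]
0.124 [257.34493231 173.54372105]
(array([0.5339262 , 0.02196032, 0.12275116]), np.float64(0.0100367483157932))
```

>>> {"api": "servo_tool", "payload": {"commands": "0 0 0 0 2.2 4.8 0;0 0 0 7 0 0 0;0 0 0 6 0 0 0;0 0 0 0 0 0 0;0 0 0 0 0 0 0"}}

```text
time_s: 14.05
eef_pos: [0.512, -0.0618, 0.1097]
eef_rot: [0.0, 0.78, 0.625, 0.0]
wrist_force: [0.8, 0.3, -0.4]
opening: 0.146
grasp_force: 60.6
```

```bash
python3 st.py
```

```text
[ 0.512  -0.0618  0.1097] toolx deg 77.42 z [ 1.e-04 -1.e-04 -1.e+00] [ 0.8  0.3 -0.4] 0.14564655238076119
to axle in tool mm [110.6   0.3  -1. ] q [-0.35  0.2   1.86 -0.    1.09 -0.13]
```

>>> {"api": "servo_tool", "payload": {"commands": "0 0 0 0 0.6 -1 0;0 0 0 2 0 0 0;0 0 0 1 0 0 0;0 0 0 1 0 0 0;0 0 0 1 0 0 0"}}

```text
time_s: 14.68
eef_pos: [0.5136, -0.0572, 0.1107]
eef_rot: [-0.0, 0.78, 0.625, -0.0]
wrist_force: [-0.4, 0.1, -0.7]
opening: 0.143
grasp_force: 60.6
```

>>> {"api": "servo_tool", "payload": {"commands": "0 0 0 1 0 0 0"}}

```text
time_s: 14.8
eef_pos: [0.5138, -0.0562, 0.1106]
eef_rot: [-0.0, 0.78, 0.625, -0.0]
wrist_force: [-0.0, -0.0, -0.9]
opening: 0.145
grasp_force: 60.6
```

>>> {"api": "servo_tool", "payload": {"commands": "0 0 0 1 0 0 0;0 0 0 1 0 0 0;0 0 0 1 0 0 0;0 0 0 1 0 0 0;0 0 0 1 0 0 0"}}

```text
time_s: 15.42
eef_pos: [0.5149, -0.0513, 0.1107]
eef_rot: [0.0, 0.78, 0.625, 0.0]
wrist_force: [-0.1, -0.4, -0.1]
opening: 0.141
grasp_force: 60.6
```

>>> {"api": "servo_tool", "payload": {"commands": "0 0 0 2 0 0 0;0 0 0 2 0 0 0;0 0 0 2 0 0 0;0 0 0 2 0 0 0;0 0 0 1 0 0 0"}}

```text
time_s: 16.05
eef_pos: [0.5169, -0.0425, 0.1107]
eef_rot: [0.0, 0.78, 0.625, -0.0]
wrist_force: [-0.2, -0.8, 0.6]
opening: 0.142
grasp_force: 60.6
```

>>> {"api": "servo_tool", "payload": {"commands": "0 0 0 1 0 0 0;0 0 0 1 0 0 0;0 0 0 1 0 0 0;0 0 0 1 0 0 0"}}

```text
time_s: 16.55
eef_pos: [0.5181, -0.0394, 0.1109]
eef_rot: [0.001, 0.781, 0.625, -0.0]
wrist_force: [0.5, -5.1, -1.3]
opening: 0.139
grasp_force: 60.6
```

```bash
python3 st.py
```

```text
[ 0.5181 -0.0394  0.1109] toolx deg 77.38 z [ 7.0e-04 -1.4e-03 -1.0e+00] [ 0.5 -5.1 -1.3] 0.1394472523051383
to axle in tool mm [87.4 -0.8  0.1] q [-0.3   0.2   1.85 -0.    1.09 -0.08]
```

>>> {"api": "servo_tool", "payload": {"commands": "0 0 0 1 0 0 0;0 0 0 1 0 0 0;0 0 0 1 0 0 0"}}

```text
time_s: 16.92
eef_pos: [0.5187, -0.0366, 0.1109]
eef_rot: [0.001, 0.781, 0.625, -0.0]
wrist_force: [0.4, -6.1, -0.0]
opening: 0.144
grasp_force: 60.6
```

>>> {"api": "servo_tool", "payload": {"commands": "0 0 0 1 0 0 0;0 0 0 1 0 0 0;0 0 0 1 0 0 0"}}

```text
time_s: 17.3
eef_pos: [0.5193, -0.0339, 0.1109]
eef_rot: [0.001, 0.781, 0.625, -0.0]
wrist_force: [1.9, -5.5, 0.4]
opening: 0.146
grasp_force: 60.6
```

>>> {"api": "servo_tool", "payload": {"commands": "0 0 0 1 0 0 0;0 0 0 1 0 0 0;0 0 0 1 0 0 0;0 0 0 1 0 0 0"}}

```text
time_s: 17.8
eef_pos: [0.5203, -0.0287, 0.1109]
eef_rot: [0.0, 0.781, 0.625, 0.0]
wrist_force: [3.8, -2.1, -0.0]
opening: 0.142
grasp_force: 60.7
```

>>> {"api": "servo_tool", "payload": {"commands": "0 0 0 1 0 0 0;0 0 0 1 0 0 0;0 0 0 1 0 0 0;0 0 0 1 0 0 0"}}

```text
time_s: 18.3
eef_pos: [0.521, -0.0249, 0.1107]
eef_rot: [0.0, 0.78, 0.625, 0.0]
wrist_force: [4.4, -0.8, -0.4]
opening: 0.138
grasp_force: 60.6
```

```bash
python3 st.py
```

```text
[ 0.521  -0.0249  0.1107] toolx deg 77.39 z [ 4.e-04 -1.e-04 -1.e+00] [ 4.4 -0.8 -0.4] 0.13751324737885284
to axle in tool mm [72.6 -0.4  0. ] q [-0.28  0.21  1.84  0.    1.09 -0.06]
```

>>> {"api": "servo_tool", "payload": {"commands": "0 0 0 1 0 0 0;0 0 0 1 0 0 0;0 0 0 1 0 0 0"}}

```text
time_s: 18.68
eef_pos: [0.5214, -0.0219, 0.1107]
eef_rot: [-0.0, 0.78, 0.625, 0.0]
wrist_force: [3.8, -0.3, 0.0]
opening: 0.141
grasp_force: 60.7
```

>>> {"api": "servo_tool", "payload": {"commands": "0 0 0 1 0 0 0;0 0 0 0 0 0 0"}}

```text
time_s: 18.92
eef_pos: [0.5217, -0.0214, 0.1107]
eef_rot: [0.0, 0.78, 0.625, -0.0]
wrist_force: [3.8, -1.9, -0.8]
opening: 0.141
grasp_force: 60.7
```

>>> {"api": "servo_tool", "payload": {"commands": "0 0 0 0 0 0 0.35;0 0 0 0 0 0 0.35;0 0 0 0 0 0 0.35;0 0 0 0 0 -20 0.35;0 0 0 0 0 -40 0.35"}}

```text
time_s: 19.55
eef_pos: [0.5198, -0.0206, 0.1694]
eef_rot: [-0.002, 0.78, 0.625, -0.002]
wrist_force: [0.8, -0.5, 0.7]
opening: 0.347
grasp_force: 0.0
```

>>> {"api": "servo_tool", "payload": {"commands": "0 0 0 -30 0 -40 0.35;0 0 0 -30 0 -30 0.35;0 0 0 0 0 0 0.35;0 0 0 0 0 0 0.35"}}

```text
time_s: 20.05
eef_pos: [0.508, -0.0791, 0.2396]
eef_rot: [-0.001, 0.781, 0.625, -0.0]
wrist_force: [-0.4, 0.0, -1.2]
opening: 0.349
grasp_force: 0.0
```

```bash
python3 - <<'E'
from h import *
from st import st
st(); c=calibration("wrist"); im=camera("wrist"); cv2.imwrite("pics/w9.png",im); s=camera("side");cv2.imwrite("pics/s9.png",s); e=camera("scene");cv2.imwrite("pics/e9.png",e)
for n,I in(("wrist",im),("side",s),("scene",e)):
  cc=c if n=="wrist" else calibration(n)
  m=cv2.inRange(cv2.cvtColor(I,cv2.COLOR_BGR2HSV),(3,150,90),(18,255,255)); k,l,t,ce=cv2.connectedComponentsWithStats(m)
  g=proj(cc,[.5214,-.0224,.113],n)
  for i in range(1,k):
    if t[i,4]>8 and np.hypot(*(ce[i]-g))<60:
      W=np.array([hit(cc,x,y,n,.115)[:2] for y,x in zip(*np.nonzero(l==i))],np.float32)*1000
      R=cv2.minAreaRect(W);print(n,t[i],ce[i],R,"dist to axle",np.hypot(R[0][0]-536.5,R[0][1]-46))
print("axle end px",proj(c,[.5366,.046,.1224],"wrist"))
g=proj(c,[.5366,.046,.1224],"wrist").astype(int); y0=max(0,g[1]-60)
cv2.imwrite("pics/w9s.png",cv2.resize(im[y0:y0+180,g[0]-100:g[0]+100],None,fx=3.3,fy=3.3,interpolation=cv2.INTER_CUBIC))
E
```

```text
[ 0.508  -0.0791  0.2396] toolx deg 77.38 z [-0.0015  0.0011 -1.    ] [-0.4  0.  -1.2] 0.3487727948321247
wrist [243 103  16  40 426] [251.24882629 123.11267606] ((522.055419921875, -20.410621643066406), (35.54052734375, 12.892365455627441), 73.63949584960938) dist to axle 67.96334718546376
side [259 169   5   6  17] [261.29411765 171.11764706] ((519.9468994140625, -5.513540267944336), (27.86421775817871, 9.331067085266113), 75.3351821899414) dist to axle 54.10776256643114
side [263 195   5   3   9] [265.         196.11111111] ((498.5884704589844, 115.64585876464844), (10.93522834777832, 9.052760124206543), 6.515919208526611) dist to axle 79.2958366826699
scene [263 195  12  12  67] [269.26865672 200.56716418] ((509.3154296875, -26.9507999420166), (45.03911209106445, 21.19858169555664), 66.045166015625) dist to axle 77.8512689379909
axle end px [250.16372442  45.81953889]
```

```bash
python3 -c "
from bench import *
print(hand_in())"
```

```text
the job is handed in; nothing more can be done
None
```

The wheel is down on its collar with the long hub end up. The clip is through the cross-hole and held there after release: resistance peaked near 6 N and faded at home, and its grip measured about 68 mm from the axle against 70 mm nominal. I handed the job in without looking at the bow itself, as my ten picture views were used up.

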